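# Turn the gluing wheel to its index block

## Task

Turn the wooden gluing wheel so that its upright dowel peg stands right in front of the square index block beside the rim, not in front of the low round block on the opposite side. Leave the wheel standing still there, and leave the white footed bowl in its place.

Things in the scene. Friction and masses are not known exactly. Their poses are not given: they have to be found in the camera images.
- wheel: gluing wheel: wooden disc 250 mm wide, 16 mm thick, top face 46 mm above the table, a flower card on it. Turns freely either way about the vertical through this origin (at table height); about 1 N at the peg turns it, and it stays where left. x points from the axis to the peg. A loose white glue dish (56 mm wide, 10 mm high) rides on it, roughly opposite the peg
- peg (a point): the wheel's only dowel peg, upright, round, dark wood, 20 mm in diameter, fixed 100 mm from the wheel's axis near the rim; it rises from the disc's top face (46 mm above the table) to 96 mm above the table. This point is its centre, half-way up (71 mm above the table)
- index: index block, fixed to the table: square, light wood, 30 x 30 mm, 50 mm high, one corner pointing at the wheel's axis. Origin: centre of its underside, 155 mm from that axis; its x lies along the line to the axis (either sense). A low round block (40 mm wide, 24 mm high) stands as far off on the opposite side; the peg starts about half-way between the two, on the robot's side
- bowl_mid (a point): white ceramic footed bowl, loose, 192 mm across the rim and 95 mm high, standing on the table beyond the wheel's far rim, to be left alone. This point is on its axis, half-way up
Things that resemble listed ones, but are neither listed nor needed, are in the scene too. What is shaped like the index but black, pink or red is not meant.

How it is judged:
At the end, for the whole second after the job is handed in: The peg stands in front of the square index block: the line from the wheel's axis through the peg points at the block within 0.2 rad (about 11 degrees), the peg being on the block's side (within 80 mm of it), the wheel is at rest, and the footed bowl is within 30 mm of where it stood (angle between the x axis of wheel and the x axis of index, either way round below 0.2 rad and horizontal distance between peg and index below 0.08 m and angular speed of wheel below 0.05 rad/s and distance of bowl_mid from where it was at the start of the episode below 0.03 m); the robot touches nothing.
It fails at once if the footed bowl is shoved more than 30 mm or tipped (distance of bowl_mid from where it was at the start of the episode above 0.03 m or angle between bowl_mid's own z axis and vertical above 0.4 rad).
It also fails if it takes over 38 s, if anything falls off the work surface, if the arm or the gripper's body presses on something with over 40 N, if the wrist force passes 120 N, or if a joint passes its speed limit or range.

## Robot

A 6-joint arm with a two-finger parallel gripper is mounted at the origin on the work surface. World frame = base frame: x ahead of the robot, y to its left, z up, the work surface at z = 0. Lengths are in m, angles in rad, forces in N, time in s.
With the tool pointing down it reaches from about 0.325 to 0.9 m from the base axis. Payload 6.1 kg.
Tool frame: the origin (TCP) lies between the finger pads; the fingertips stand 8 mm ahead of it and the grasp point (between the pads) lies 11 mm behind it; z points along the fingers, y is the line along which they close (so a half turn about z gives the same grasp; the last joint's range is limited). The gripper opens to 87 mm and grips with 3 to 60 N. Pads are 19 mm wide; open, the fingers measure 117 mm over their backs; the gripper's body (75 mm by 190 mm) begins 51 mm behind the grasp point.
Start: joints at [-1.432, 0.22, 1.526, -0, 1.395, -0.126], TCP at [0.164, -0.603, 0.231] pointing down, gripper open.
Joint ranges: [-2.98, 2.98], [-0.91, 2.08], [0.09, 2.57], [-1.24, 4.39], [0.2, 2.65], [-2.68, 2.68]. Speed limits (rad/s): [2.57, 2.57, 3.01, 3.14, 3.14, 3.14].

## Interface

Orientations are given as a unit quaternion [x, y, z, w].
In Python, from rig import monitor, optics, workorder gives the robot as it stands.
- The arm moves only by the tool step_arm, never from a script. Its argument "targets" is a list of rows, each an object with "slide": the shift along the tool's x, y, z in mm, a list of three; "rotation": the turn, a rotation vector about the tool's x, y, z in degrees, a list of three; "hand": the finger opening in mm, from 0 to 87. In form: [{"slide": [dx, dy, dz], "rotation": [ax, ay, az], "hand": hand}, ...]. A call has 1 to 8 rows; each row shifts and turns the commanded pose from where the row before left it, along the tool's axes as they then stand; what a row does not reach is not made up. A row lasts 1/12 s, in which the tool goes at most 41.7 mm and 7.16 degrees, less where a joint would pass 70% of its speed; a pose out of reach is approached as far as the arm can. A call is refused whole if a number of a shift passes 41.7 or a number of a turn 7.16, either way. A call with a gripper value outside its range is refused whole. The fingers move at their own pace and stop on an object; "newtons" is the grip in N (left out, the last holds). Time passes only in rows, so rows that do not move let the fingers close. It gives the time, the measured TCP pose, the force, the opening and the grip force at its end, in the units of the state.
- monitor.sense(): the state, without advancing time (a new reading comes with each control period).
- optics.grab_frame(name): name is "scene" or "top" or "wrist"; returns a dict with "img" (420x560x3 uint8, red, green, blue), "z_map" (420x560 float32, m along the optical axis (not along the pixel's ray), 0 where there is no reading), "K" (3x3 intrinsics, pixels), "D" ([k1, k2, p1, p2, k3] as OpenCV has them; the pictures are not rectified), "world_to_cam" (4x4, takes a point from world to camera coordinates). Camera axes: x right, y down, z forward; pixel columns grow to the right and rows downward; lengths in m; the calibration is good to about 2 mm. A picture is of the moment at which its call begins.
- workorder.hand_in(): hands the job in; it is judged then, once.
Trained networks look in the newest picture that a camera, given by its name, has taken for a name from the list of things; names that differ only in an ending like _2 or _b are one class to them, and where a whole thing is asked for, a point or a joint stands for the part that bears it (a point fixed in the world has none). Each returns a list of dicts, best first, with "p" (0 to 1); they miss things now and then, are a little off and sometimes report something else, mostly with a low value. They report only what shows in the picture. A call takes as long as a camera call. They do not tell look-alikes from the thing itself.
- optics.spot_in(camera, target): "extent" ([left, top, right, bottom] in pixels, round what is visible of it).
The state is a dict: "clock": time; "joint_positions": joint angles; "dq": joint speeds; "joint_efforts": joint torques, N m; "tcp_pos": TCP position; "ee_rot": TCP orientation; "wrist_force": force on the tool from outside, world axes, zero at the start; "wrist_torque": the same for the moment, N m; "finger_gap": finger opening in m; "grasp_force": force on a finger pad.
Only numpy, scipy, OpenCV 4.12 (cv2) and the standard library are available. Lean on these libraries where they do the work, as an engineer would, in place of code of your own. Each camera call takes 0.05 s, during which the arm holds its last target. There are 200 camera calls.

## Working session

There is one attempt and no reset: what is moved stays moved. The work goes in short steps, Python scripts to look and compute and a tool call to move; the robot and the scene stay as the last step left them, time stands still between calls to the robot, and variables do not carry over. Pictures are saved under pics/ and viewed, at most 10 in all, crops included, and the job is handed in when it is done.

Besides the shell and the picture viewer there is one more tool, called after "Call:" by a JSON object that holds its "api" and its "payload", one argument or row to a line. step_arm: Moves the arm, as the interface text tells. Its arguments: {"type":"object","properties":{"targets":{"type":"array","items":{"type":"object","properties":{"slide":{"type":"array","items":{"type":"number"}},"rotation":{"type":"array","items":{"type":"number"}},"hand":{"type":"number"}}}},"newtons":{"type":"number"}},"required":["targets"]}

```bash
mkdir -p pics; cat > h.py <<'E'
import numpy as np, cv2
from rig import monitor, optics, workorder
def px2w(f,u,v,z=None):
    """pixel -> world; at world height z if given, else with depth map"""
    n=cv2.undistortPoints(np.array([[[u,v]]],float),f["K"],np.array(f["D"],float))[0,0]
    T=np.linalg.inv(f["world_to_cam"]); r=np.array([n[0],n[1],1.])
    if z is None: d=float(f["z_map"][int(v),int(u)])
    else: d=(z-T[2,3])/(T[:3,:3]@r)[2]
    return T[:3,:3]@(r*d)+T[:3,3]
E
python3 - <<'E'
from h import *
for c in("top","scene"):
    f=optics.grab_frame(c); cv2.imwrite(f"pics/{c}0.png",f["img"][...,::-1]); np.save(f"{c}0.npy",f,allow_pickle=True)
    for n in("wheel","peg","index","bowl_mid"):
        for d in optics.spot_in(c,n)[:4]:
            l,t,r,b=d["extent"];print(c,n,round(d["p"],2),np.round(d["extent"]),px2w(f,(l+r)/2,(t+b)/2).round(3))
s=monitor.sense();print(s["clock"],s["tcp_pos"],s["ee_rot"])
E
```

```text
top wheel 0.62 [256. 163. 393. 298.] [0.554 0.018 0.05 ]
top peg 0.91 [255. 163. 394. 300.] [0.552 0.018 0.048]
top index 0.71 [166. 318. 191. 346.] [0.369 0.274 0.05 ]
top index 0.63 [143. 251. 168. 272.] [0.491 0.32  0.048]
top index 0.61 [188. 262. 212. 282.] [0.474 0.24  0.049]
top index 0.59 [171. 211. 197. 237.] [0.56  0.272 0.049]
top bowl_mid 0.67 [186.  57. 293. 167.] [0.773 0.179 0.028]
scene wheel 0.65 [202. 151. 320. 235.] [0.55  0.024 0.046]
scene wheel 0.54 [154. 220. 279. 319.] [0.742 0.139 0.034]
scene peg 0.81 [203. 153. 316. 236.] [0.557 0.026 0.047]
scene index 0.91 [336. 254. 356. 284.] [0.57  0.285 0.041]
scene index 0.77 [384. 251. 407. 284.] [0.506 0.34  0.048]
scene index 0.66 [402. 212. 423. 240.] [0.374 0.288 0.034]
scene index 0.6 [309. 213. 331. 246.] [0.527 0.178 0.034]
scene bowl_mid 0.71 [154. 220. 278. 315.] [0.74  0.136 0.037]
scene bowl_mid 0.32 [203. 153. 319. 237.] [0.554 0.026 0.044]
0.5 [ 0.16357505 -0.60318445  0.23052276] [ 9.91243882e-01  1.32043803e-01 -8.02316368e-06 -2.38732446e-05]
```

View pics/top0.png

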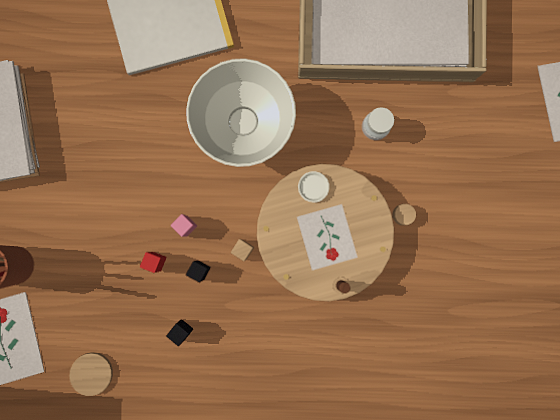

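View pics/scene0.png

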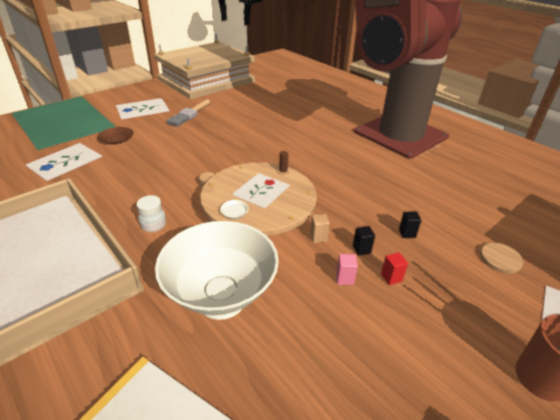

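The top view shows the wheel centred near (325,232), the peg at (343,286) and the low round block at (405,214). Candidates for the index are light wood (241,250), black (198,271) and (179,333), red (152,262), and pink (182,226). The low round blocks at (405,214) and (91,374) are not square. I choose the light wood block at (241,250), next to the rim, and will check it in a crop.

```bash
python3 - <<'E'
from h import *
f=np.load("top0.npy",allow_pickle=True).item()
im=f["img"][150:320,170:430,::-1]; cv2.imwrite("pics/crop.png",cv2.resize(im,None,fx=3,fy=3,interpolation=cv2.INTER_CUBIC))
w=px2w(f,325,232,.046);i=px2w(f,241,249,.05);p=px2w(f,343,287,.096);l=px2w(f,405,214,.024)
print(w,i,p,l)
for a in(i,p,l):
    d=a-w;print(np.hypot(*d[:2]),np.degrees(np.arctan2(d[1],d[0])))
print(px2w(f,241,249),px2w(f,343,286), px2w(f,240,75), px2w(f,240,163))
T=np.linalg.inv(f["world_to_cam"]);print(T[:3,3])
E
```

```text
[0.55168554 0.01667647 0.046     ] [0.51729549 0.1677922  0.05      ] [ 0.45812523 -0.01052803  0.096     ] [ 0.58942342 -0.13347138  0.024     ]
0.15497947859659866 102.82069157627666
0.09743519612282167 -163.78716854084757
0.15481771959441673 -75.89161913217994
[0.51732975 0.16763051 0.05230185] [ 0.45987063 -0.0103961   0.09682429] [0.83166228 0.17782926 0.0660047 ] [0.66610897 0.17074544 0.09659694]
[0.53070914 0.10447164 0.95142479]
```

View pics/crop.png

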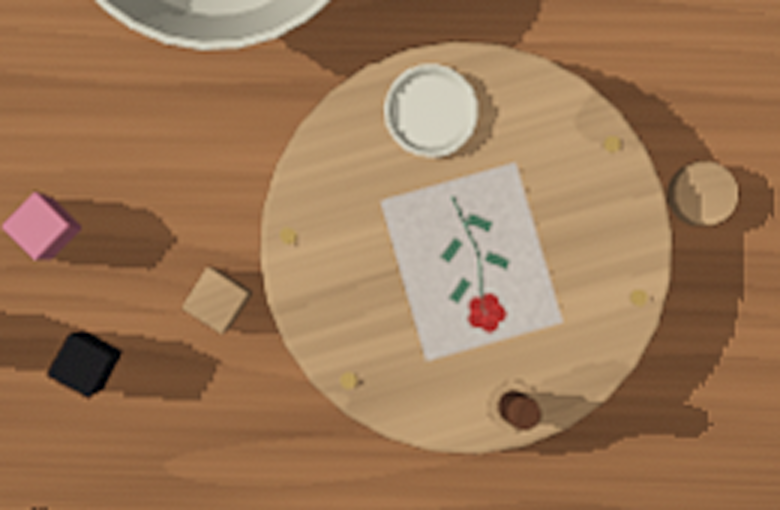

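The crop confirms the choice: the light wood square at crop (217,300), one corner toward the axis, at 155 mm. The peg is at crop (520,408), so the wheel turns about 93° clockwise as seen from above. First I travel above the peg.

Call:
{"api": "step_arm", "payload": {
  "targets": [
    {"slide": [21.9,-24.7,0],"rotation": [0,0,0],"hand": 50},
    {"slide": [21.9,-24.7,0],"rotation": [0,0,0],"hand": 50},
    {"slide": [21.9,-24.7,0],"rotation": [0,0,0],"hand": 50},
    {"slide": [21.9,-24.7,0],"rotation": [0,0,0],"hand": 50},
    {"slide": [21.9,-24.7,0],"rotation": [0,0,0],"hand": 50},
    {"slide": [21.9,-24.7,0],"rotation": [0,0,0],"hand": 50},
    {"slide": [21.9,-24.7,0],"rotation": [0,0,0],"hand": 50},
    {"slide": [21.9,-24.7,0],"rotation": [0,0,0],"hand": 50}
  ]
}}

```text
clock: 1.17
tcp_pos: [0.2814, -0.3652, 0.2307]
ee_rot: [0.991, 0.132, 0.0, 0.0]
wrist_force: [-0.4, -0.2, 0.5]
finger_gap: 0.051
grasp_force: 0.0
```

Call:
{"api": "step_arm", "payload": {
  "targets": [
    {"slide": [21.9,-24.7,0],"rotation": [0,0,0],"hand": 50},
    {"slide": [21.9,-24.7,0],"rotation": [0,0,0],"hand": 50},
    {"slide": [21.9,-24.7,0],"rotation": [0,0,0],"hand": 50},
    {"slide": [21.9,-24.7,0],"rotation": [0,0,0],"hand": 50},
    {"slide": [21.9,-24.7,0],"rotation": [0,0,0],"hand": 50},
    {"slide": [21.9,-24.7,0],"rotation": [0,0,0],"hand": 50},
    {"slide": [21.9,-24.7,0],"rotation": [0,0,0],"hand": 50},
    {"slide": [21.9,-24.7,0],"rotation": [0,0,0],"hand": 50}
  ]
}}

```text
clock: 1.83
tcp_pos: [0.3988, -0.1286, 0.2309]
ee_rot: [0.991, 0.132, 0.0, 0.0]
wrist_force: [0.7, -0.3, -0.8]
finger_gap: 0.0502
grasp_force: 0.0
```

Call:
{"api": "step_arm", "payload": {
  "targets": [
    {"slide": [21.9,-24.7,0],"rotation": [0,0,0],"hand": 50},
    {"slide": [21.9,-24.7,0],"rotation": [0,0,0],"hand": 50},
    {"slide": [21.9,-24.7,0],"rotation": [0,0,0],"hand": 50},
    {"slide": [21.9,-24.7,0],"rotation": [0,0,0],"hand": 50},
    {"slide": [0,0,0],"rotation": [0,0,-7.1],"hand": 50},
    {"slide": [0,0,0],"rotation": [0,0,-7.1],"hand": 50},
    {"slide": [0,0,0],"rotation": [0,0,-7.1],"hand": 50},
    {"slide": [0,0,0],"rotation": [0,0,-7.1],"hand": 50}
  ]
}}

```text
clock: 2.5
tcp_pos: [0.4571, -0.0113, 0.2306]
ee_rot: [0.927, 0.374, 0.0, 0.0]
wrist_force: [-0.1, 0.1, 1.0]
finger_gap: 0.0502
grasp_force: 0.0
```

Call:
{"api": "step_arm", "payload": {
  "targets": [
    {"slide": [0,0,6],"rotation": [0,0,-7.1],"hand": 50},
    {"slide": [0,0,6],"rotation": [0,0,-7.1],"hand": 50},
    {"slide": [0,0,6],"rotation": [0,0,-7.1],"hand": 50},
    {"slide": [0,0,6],"rotation": [0,0,-7.1],"hand": 50},
    {"slide": [0,0,6],"rotation": [0,0,-7.1],"hand": 50},
    {"slide": [0,0,6],"rotation": [0,0,-7.1],"hand": 50},
    {"slide": [0,0,6],"rotation": [0,0,-7.1],"hand": 50},
    {"slide": [0,0,6],"rotation": [0,0,-7.1],"hand": 50}
  ]
}}

```text
clock: 3.17
tcp_pos: [0.4571, -0.0118, 0.1824]
ee_rot: [0.638, 0.77, 0.0, 0.0]
wrist_force: [0.1, -0.6, 0.3]
finger_gap: 0.0501
grasp_force: 0.0
```

Call:
{"api": "step_arm", "payload": {
  "targets": [
    {"slide": [0,0,6],"rotation": [0,0,-7.1],"hand": 50},
    {"slide": [0,0,6],"rotation": [0,0,-7.1],"hand": 50},
    {"slide": [0,0,6],"rotation": [0,0,-7.1],"hand": 50},
    {"slide": [0,0,6],"rotation": [0,0,-7.1],"hand": 50},
    {"slide": [0,0,6],"rotation": [0,0,-7.1],"hand": 50},
    {"slide": [0,0,6],"rotation": [0,0,-7.1],"hand": 50},
    {"slide": [0,0,6],"rotation": [0,0,-7.1],"hand": 50},
    {"slide": [0,0,6],"rotation": [0,0,-7.1],"hand": 50}
  ]
}}

```text
clock: 3.83
tcp_pos: [0.4571, -0.0118, 0.1345]
ee_rot: [0.195, 0.981, 0.0, 0.0]
wrist_force: [0.9, -0.0, 1.0]
finger_gap: 0.0504
grasp_force: 0.0
```

Call:
{"api": "step_arm", "payload": {
  "targets": [
    {"slide": [0,0,0],"rotation": [0,0,-7.1],"hand": 50},
    {"slide": [0,0,0],"rotation": [0,0,-7.1],"hand": 50},
    {"slide": [0,0,0],"rotation": [0,0,-7.1],"hand": 50},
    {"slide": [0,0,0],"rotation": [0,0,-7.1],"hand": 50},
    {"slide": [0,0,0],"rotation": [0,0,-7.1],"hand": 50},
    {"slide": [0,0,0],"rotation": [0,0,0],"hand": 50}
  ]
}}

```text
clock: 4.33
tcp_pos: [0.4572, -0.0118, 0.1347]
ee_rot: [-0.113, 0.994, -0.0, 0.0]
wrist_force: [-0.3, 0.5, 0.4]
finger_gap: 0.0497
grasp_force: 0.0
```

```bash
python3 - <<'E'
from h import *
f=optics.grab_frame("wrist"); cv2.imwrite("pics/w1.png",f["img"][...,::-1])
s=monitor.sense();p=s["tcp_pos"];print(p,s["ee_rot"],s["joint_positions"])
for q in((p[0],p[1],.096),(.456,-.011,.096)):
    print(cv2.projectPoints(np.array([q]),cv2.Rodrigues(f["world_to_cam"][:3,:3])[0],f["world_to_cam"][:3,3],f["K"],np.array(f["D"],float))[0])
E
```

```text
[ 0.45709995 -0.01179769  0.13470033] [-1.09187007e-01  9.94021212e-01 -3.09632513e-05  1.62036241e-04] [-1.98587688e-01 -9.49681785e-02  2.04508557e+00  4.22364051e-05
  1.19114767e+00 -1.98820992e+00]
[[[275.30788763 241.98187958]]]
[[[276.86245065 240.71768518]]]
```

View pics/w1.png

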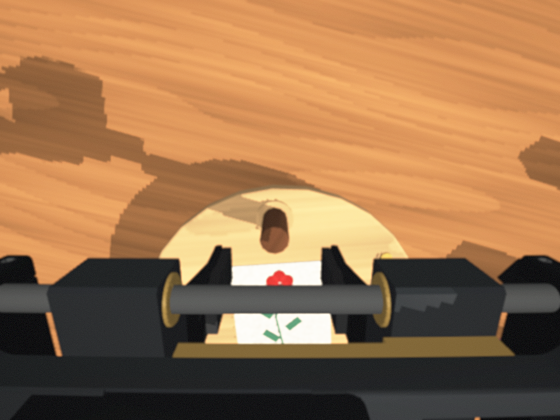

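Peg top at (274,240), matching the projection, and centred between the fingers. I'll descend over it and narrow the gap.

Call:
{"api": "step_arm", "payload": {
  "targets": [
    {"slide": [0,0,11],"rotation": [0,0,-4.3],"hand": 50},
    {"slide": [0,0,11],"rotation": [0,0,0],"hand": 50},
    {"slide": [0,0,11],"rotation": [0,0,0],"hand": 50},
    {"slide": [0,0,11],"rotation": [0,0,0],"hand": 50},
    {"slide": [0,0,11],"rotation": [0,0,0],"hand": 50},
    {"slide": [0,0,10],"rotation": [0,0,0],"hand": 40},
    {"slide": [0,0,0],"rotation": [0,0,0],"hand": 28},
    {"slide": [0,0,0],"rotation": [0,0,0],"hand": 28}
  ],
  "newtons": 5
}}

```text
clock: 5.05
tcp_pos: [0.4563, -0.0117, 0.0686]
ee_rot: [-0.147, 0.989, 0.0, -0.001]
wrist_force: [-0.1, 0.6, -0.3]
finger_gap: 0.037
grasp_force: 0.0
```

Call:
{"api": "step_arm", "payload": {
  "targets": [
    {"slide": [0,0,0],"rotation": [0,0,0],"hand": 28},
    {"slide": [0,2.6,0],"rotation": [0,0,1.5],"hand": 28},
    {"slide": [-0.1,2.6,0],"rotation": [0,0,1.5],"hand": 28},
    {"slide": [-0.1,5.2,0],"rotation": [0,0,3],"hand": 28},
    {"slide": [-0.1,5.2,0],"rotation": [0,0,3],"hand": 28}
  ]
}}

```text
clock: 5.47
tcp_pos: [0.4545, 0.0032, 0.0705]
ee_rot: [-0.068, 0.998, -0.0, 0.001]
wrist_force: [1.8, -0.7, -0.6]
finger_gap: 0.0282
grasp_force: 0.5
```

Call:
{"api": "step_arm", "payload": {
  "targets": [
    {"slide": [-0.1,5.2,0],"rotation": [0,0,3],"hand": 28},
    {"slide": [-0.1,5.2,0],"rotation": [0,0,3],"hand": 28},
    {"slide": [-0.1,5.2,0],"rotation": [0,0,3],"hand": 28},
    {"slide": [-0.1,5.2,0],"rotation": [0,0,3],"hand": 28},
    {"slide": [-0.1,5.2,0],"rotation": [0,0,3],"hand": 28},
    {"slide": [-0.1,5.2,0],"rotation": [0,0,3],"hand": 28},
    {"slide": [-0.1,5.2,0],"rotation": [0,0,3],"hand": 28},
    {"slide": [-0.1,5.2,0],"rotation": [0,0,3],"hand": 28}
  ]
}}

```text
clock: 6.13
tcp_pos: [0.4574, 0.0446, 0.0706]
ee_rot: [0.141, 0.99, -0.0, 0.001]
wrist_force: [1.0, -0.9, -0.2]
finger_gap: 0.0282
grasp_force: 0.5
```

Call:
{"api": "step_arm", "payload": {
  "targets": [
    {"slide": [-0.1,5.2,0],"rotation": [0,0,3],"hand": 28},
    {"slide": [-0.1,5.2,0],"rotation": [0,0,3],"hand": 28},
    {"slide": [-0.1,5.2,0],"rotation": [0,0,3],"hand": 28},
    {"slide": [-0.1,5.2,0],"rotation": [0,0,3],"hand": 28},
    {"slide": [-0.1,5.2,0],"rotation": [0,0,3],"hand": 28},
    {"slide": [-0.1,5.2,0],"rotation": [0,0,3],"hand": 28},
    {"slide": [-0.1,5.2,0],"rotation": [0,0,3],"hand": 28},
    {"slide": [0,0,0],"rotation": [0,0,0],"hand": 28}
  ]
}}

```text
clock: 6.8
tcp_pos: [0.4735, 0.0776, 0.0706]
ee_rot: [0.318, 0.948, 0.0, 0.001]
wrist_force: [0.0, 0.1, 0.8]
finger_gap: 0.0281
grasp_force: 0.0
```

```bash
python3 - <<'E'
from h import *
s=monitor.sense();p=np.array(s["tcp_pos"]);q=s["ee_rot"];d=p[:2]-[.552,.017]
print(p,np.hypot(*d),np.degrees(np.arctan2(d[1],d[0])),"yaw",2*np.degrees(np.arctan2(q[1],q[0])),s["wrist_force"],s["joint_positions"][5])
f=optics.grab_frame("scene"); cv2.imwrite("pics/s1.png",f["img"][...,::-1])
E
```

```text
[0.47348469 0.07759966 0.07062125] 0.09918150993882123 142.33833388059028 yaw 142.88001766971306 [0.03600478 0.12091764 0.79630741] -0.9252477903011603
```

View pics/s1.png

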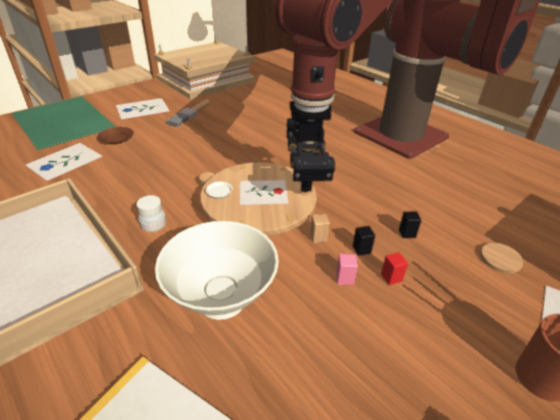

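The wheel is following: the dish is at (218,190), the gripper at (307,175), and the bowl hasn't moved. About 42° remain.

Call:
{"api": "step_arm", "payload": {
  "targets": [
    {"slide": [-0.1,5.2,0],"rotation": [0,0,3],"hand": 28},
    {"slide": [-0.1,5.2,0],"rotation": [0,0,3],"hand": 28},
    {"slide": [-0.1,5.2,0],"rotation": [0,0,3],"hand": 28},
    {"slide": [-0.1,5.2,0],"rotation": [0,0,3],"hand": 28},
    {"slide": [-0.1,5.2,0],"rotation": [0,0,3],"hand": 28},
    {"slide": [-0.1,5.2,0],"rotation": [0,0,3],"hand": 28},
    {"slide": [-0.1,5.2,0],"rotation": [0,0,3],"hand": 28},
    {"slide": [-0.1,5.2,0],"rotation": [0,0,3],"hand": 28}
  ]
}}

```text
clock: 7.52
tcp_pos: [0.5033, 0.1041, 0.0699]
ee_rot: [0.508, 0.861, -0.0, 0.0]
wrist_force: [-0.3, -1.1, 0.0]
finger_gap: 0.0281
grasp_force: 0.5
```

Call:
{"api": "step_arm", "payload": {
  "targets": [
    {"slide": [-0.1,5.2,0],"rotation": [0,0,3],"hand": 28},
    {"slide": [-0.1,5.2,0],"rotation": [0,0,3],"hand": 28},
    {"slide": [-0.1,5.2,0],"rotation": [0,0,3],"hand": 28},
    {"slide": [-0.1,4.4,0],"rotation": [0,0,2.5],"hand": 28},
    {"slide": [0,3.5,0],"rotation": [0,0,2],"hand": 28},
    {"slide": [0,2.6,0],"rotation": [0,0,1.5],"hand": 28},
    {"slide": [0,2.6,0],"rotation": [0,0,1.5],"hand": 28},
    {"slide": [0,0,0],"rotation": [0,0,0],"hand": 28}
  ]
}}

```text
clock: 8.18
tcp_pos: [0.5303, 0.1146, 0.07]
ee_rot: [0.626, 0.78, 0.0, 0.0]
wrist_force: [-0.2, -0.3, 0.4]
finger_gap: 0.0283
grasp_force: 0.0
```

```bash
python3 - <<'E'
from h import *
s=monitor.sense();p=np.array(s["tcp_pos"]);q=s["ee_rot"];d=p[:2]-[.552,.017]
print(p,np.hypot(*d),np.degrees(np.arctan2(d[1],d[0])),"yaw",2*np.degrees(np.arctan2(q[1],q[0])),s["wrist_force"])
f=optics.grab_frame("wrist"); cv2.imwrite("pics/w2.png",f["img"][...,::-1])
E
```

```text
[0.53033537 0.11459497 0.06995315] 0.0999706663272751 102.51586381604659 yaw 102.49890968776899 [-0.1566669  -0.26657546  0.42256152]
```

View pics/w2.png

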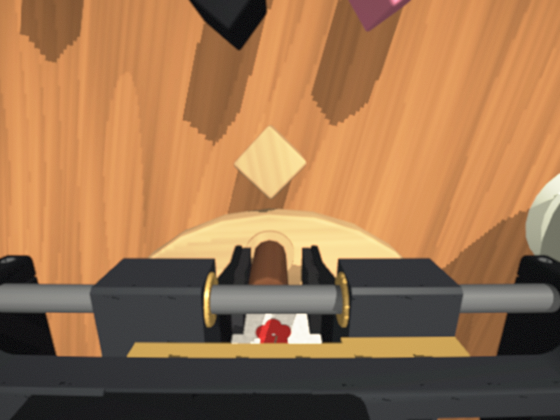

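The peg at (269,262) is lined up with the block at (270,162). Next I open, lift off and check.

Call:
{"api": "step_arm", "payload": {
  "targets": [
    {"slide": [0,0,0],"rotation": [0,0,0],"hand": 44},
    {"slide": [0,0,0],"rotation": [0,0,0],"hand": 44},
    {"slide": [0,0,-6],"rotation": [0,0,0],"hand": 44},
    {"slide": [0,0,-12],"rotation": [0,0,0],"hand": 44},
    {"slide": [0,0,-20],"rotation": [0,0,0],"hand": 44},
    {"slide": [0,0,-30],"rotation": [0,0,0],"hand": 44},
    {"slide": [0,0,-30],"rotation": [0,0,0],"hand": 44},
    {"slide": [0,0,-30],"rotation": [0,0,0],"hand": 44}
  ]
}}

```text
clock: 8.9
tcp_pos: [0.5297, 0.1148, 0.2001]
ee_rot: [0.626, 0.78, 0.0, 0.0]
wrist_force: [0.1, 0.0, -0.1]
finger_gap: 0.0443
grasp_force: 0.0
```

Call:
{"api": "step_arm", "payload": {
  "targets": [
    {"slide": [0,-35,-10],"rotation": [0,0,0],"hand": 44},
    {"slide": [0,-35,-10],"rotation": [0,0,0],"hand": 44},
    {"slide": [0,-35,0],"rotation": [0,0,0],"hand": 44},
    {"slide": [0,-35,0],"rotation": [0,0,0],"hand": 44},
    {"slide": [0,0,0],"rotation": [0,0,0],"hand": 44},
    {"slide": [0,0,0],"rotation": [0,0,0],"hand": 44}
  ]
}}

```text
clock: 9.4
tcp_pos: [0.3923, 0.0845, 0.2189]
ee_rot: [0.626, 0.78, 0.001, 0.001]
wrist_force: [0.3, 0.2, 0.7]
finger_gap: 0.0437
grasp_force: 0.0
```

```bash
python3 - <<'E'
from h import *
s=monitor.sense();print(s["clock"],s["tcp_pos"],np.abs(s["dq"]).max())
f=optics.grab_frame("top"); cv2.imwrite("pics/t2.png",f["img"][...,::-1])
E
```

```text
9.4 [0.39234047 0.08445397 0.21891834] 0.06924417669907729
```

View pics/t2.png

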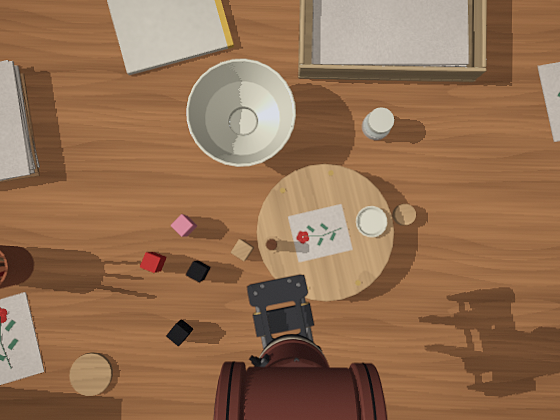

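The peg at (272,244) is in front of the light block at (241,250). The bowl is still at (241,113), and the arm is clear of everything.

```bash
python3 - <<'E'
from h import *
f=optics.grab_frame("top")
w=np.array([.552,.017]);p=px2w(f,272,244,.096)[:2]-w
print(p,np.hypot(*p),np.degrees(np.arctan2(p[1],p[0])))
print(workorder.hand_in())
E
```

```text
[-0.02422452  0.0948274 ] 0.09787269080730528 104.33024729545245
the job is handed in; nothing more can be done
None
```

The job is handed in: the peg stands in front of the light square index block at about 104° against the block's 103°. The wheel was left at rest with the arm clear, and the footed bowl is where it stood; the hand-in returned no verdict.

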